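Load a wire spool onto its dispenser spindle

TASK

Take the red-handled spindle out of the wire dispenser, thread it tip first through the copper wire spool lying in the wooden saddle, and press it in until you feel its brass shoulder bear firmly but gently on the sprung washer hidden inside the spool. Lift the spool out on the spindle without the gripper touching the spool, lay the spindle with the spool on it back in both slots of the dispenser, the same way round as before, and let go. Leave the mug, the jar and the hammer where they are.

Things in the scene. Friction and masses are not known exactly. Their poses are not given: they have to be found in the camera images.
- spindle: Loose steel rod, 9 mm diameter, 182 mm long, 0.09 kg. Origin on its axis at the front face of the brass shoulder; x along the rod to the tip. x 0 to 72 mm plain rod, tapering to a 3 mm tip at 80; -24 to 0 shoulder, 19 mm diameter; -46 to -24 plain neck; -102 to -46 red handle, 16 mm square, to grip from above. Starts level in the dispenser, handle towards the robot, sides upright.
- shoulder (a point): Centre of the shoulder's front face = origin of the spindle.
- tip (a point): The spindle's tip, 80 mm ahead of the shoulder face on the axis.
- handle (a point): Centre of the red handle, 74 mm behind the shoulder face on the axis.
- dispenser: Fixed: steel base 135 x 70 x 10 mm, two aluminium cheeks 8 mm thick, 56 mm wide, at x = -50.5 and 50.5 mm. Origin: centre of underside; x along the resting spindle to its tip. Open-topped slots 12 mm wide on y = 0, flared mouths, tops 78 mm high; a rod in them has its axis 58 mm up. The near slot (-50.5) takes the neck: shoulder face at x = -15.5 mm, 7 mm play either way.
- saddle: Fixed wooden saddle under the spool. Origin: centre of underside; x along the bore. Floor 8 mm thick, 90 mm wide, rails 20 mm high outside y = +-25 mm, open at the -x side; at x = 32.5 to 44.5 mm a back stop 58 mm high with an open-topped slot 28 mm wide for the spindle's tip; the spool bears on it when pressed. The spool lifts out straight up.
- spool: Loose spool, 0.11 to 0.17 kg, 56 mm long: copper winding 50 mm diameter, black flanges 60 mm. Origin: centre, on the bore's axis; x along the bore, from the mouth to the back stop; may roll about x. Starts level, far flange 0.5 to 2 mm off the back stop. Inside the mouth a recess 26 mm diameter takes the shoulder; then a washer, hub and far flange (x 22 to 28 mm), all with 14 mm holes.
- mouth (a point): Centre of the spool's mouth (x = -28 mm of the spool), facing the robot. The washer lies 5 to 22 mm inside it, a depth that differs each time and is not measured: feel for it. It yields on a spring, about 5 N per mm, 5 mm travel. Pressed home: the shoulder bears on it with more than 6 N for a moment; never load the spool with more than 15 N.
- mug: White ceramic mug, 76 mm in diameter, 85 mm high, a bystander. Origin: centre of its underside.
- jar: Small amber jar with black cap, 44 mm in diameter, 55 mm high, a bystander. Origin: centre of its underside.
- hammer: Small hammer 200 mm long lying on the bench, a bystander. Origin: on its underside.
Things that resemble listed ones, but are neither listed nor needed, are in the scene too. There is more than one size of the spindle; the job needs the larger.

How it is judged:
On the way, in this order (a step that is already met when the one before it is completed fails the run):
1. the spindle is taken out of the dispenser (horizontal distance between shoulder and dispenser above 0.1 m), for 0.1 s.
2. the shoulder is inside the spool's mouth, the spindle in line with the bore, and it bears on the washer with more than 6 N while the spool lies in the saddle (x of shoulder in the frame of spool between -0.0245 and 0 m and angle between the x axis of spindle and the x axis of spool, either way round below 0.15 rad and contact force between spindle and spool above 6 N and distance between spool and saddle below 0.046 m), for 0.15 s.
3. the spool is carried on the spindle, clear of the saddle (height (world z) of spool above 0.09 m and x of spool in the frame of spindle between -0.002 and 0.04 m and y of spool in the frame of spindle between -0.008 and 0.008 m and z of spool in the frame of spindle between -0.008 and 0.008 m and angle between the x axis of spindle and the x axis of spool, either way round below 0.2 rad), for 0.2 s.
At the end, for the whole second after the job is handed in: The spindle lies released and at rest in both dispenser slots (axis 54-62 mm up, within 4 mm and 0.06 rad of the slot line, tip at the far side, shoulder face at x = -26 to -5 mm of the dispenser), with the spool threaded on it, its centre -2 to 40 mm ahead of the shoulder face (x of spool in the frame of spindle between -0.002 and 0.04 m and y of spool in the frame of spindle between -0.008 and 0.008 m and z of spool in the frame of spindle between -0.008 and 0.008 m and angle between the x axis of spindle and the x axis of spool, either way round below 0.2 rad and x of shoulder in the frame of dispenser between -0.026 and -0.005 m and y of shoulder in the frame of dispenser between -0.004 and 0.004 m and z of shoulder in the frame of dispenser between 0.054 and 0.062 m and x of tip in the frame of dispenser above 0.05 m and angle between the x axis of spindle and the x axis of dispenser, either way round below 0.06 rad and linear speed of each of spool, spindle below 0.02 m/s and angular speed of spool below 0.3 rad/s); the robot touches nothing.
It fails at once if the spindle loads the spool with more than 15 N (contact force between spindle and spool above 15 N).
It fails at once if the gripper touches the spool (contact force between any of the fingers, the arm and spool above 1 N).
It fails at once if the spindle is set down in the dispenser with more than 25 N (contact force between spindle and dispenser above 25 N).
It fails at once if the mug, the jar or the hammer is moved by more than 15 mm (distance of any of mug, jar, hammer from where it was at the start of the episode above 0.015 m).
It also fails if it takes over 72 s, if anything falls off the work surface, if the arm or the gripper's body presses on something with over 40 N, if the wrist force passes 120 N, or if a joint passes its speed limit or range.

ROBOT

A 6-joint arm with a two-finger parallel gripper is mounted at the origin on the work surface. World frame = base frame: x ahead of the robot, y to its left, z up, the work surface at z = 0. Lengths are in m, angles in rad, forces in N, time in s.
With the tool pointing down it reaches from about 0.35 to 0.85 m from the base axis. Payload 8.1 kg.
Tool frame: the origin (TCP) lies midway between the tips of the shut fingers; the grasp point (between the pads) lies 19 mm behind it (robot.grip_point_offset is the distance from the TCP to the grasp point, in m); z points along the fingers, y is the line along which they close (so a half turn about z gives the same grasp; the last joint's range is limited). The gripper opens to 93 mm and grips with 3 to 60 N. Pads are 15 mm wide; open, the fingers measure 128 mm over their backs; the gripper's body (75 mm by 188 mm) begins 65 mm behind the grasp point.
Start: joints at [1.113, 0.13, 1.488, -0, 1.523, -0.085], TCP at [0.219, 0.559, 0.219] pointing down, gripper open.
Joint ranges: [-2.96, 2.96], [-0.89, 2.26], [0.02, 2.5], [-1.34, 4.48], [0, 2.73], [-2.66, 2.66]. Speed limits (rad/s): [2.39, 2.39, 2.79, 3.14, 3.14, 3.14].

INTERFACE

Orientations are given as a rotation vector (axis times angle).
In Python, from plant import robot, read_camera, job gives the robot as it stands.
- The arm moves only by the shell command python3 -m inch 'ROWS' [FORCE]. ROWS is JSON, one flat list of numbers, 5 for each row, row after row: the shift along the world's x, y, z in mm, then the turn about the world's z in degrees, then the opening in per cent of the stroke, from 0 (shut) to 100 (fully open). In form: [dx, dy, dz, yaw, hand, dx, dy, dz, yaw, hand, ...]. A call has 1 to 10 rows; each row is the pose to reach, as a shift and turn from the pose commanded when the call began; what a row does not reach only later rows make up. A row lasts 1/12 s, in which the tool goes at most 41.7 mm and 7.16 degrees, less where a joint would pass 70% of its speed; a pose out of reach is approached as far as the arm can. A call with a gripper value outside its range is refused whole. The fingers move at their own pace and stop on an object; FORCE is the grip in N (left out, the last holds). Time passes only in rows, so rows that repeat a pose let the fingers close. It gives the time, the measured TCP pose, the force, the opening and the grip force at its end, in the units of the state.
- robot.read_state(): the state, without advancing time (a new reading comes with each control period).
- read_camera(name): name is "scene" or "side" or "wrist"; returns a dict with "image" (480x640x3 uint8, blue, green, red), "K" (3x3 intrinsics, pixels), "extrinsics" (4x4, takes a point from world to camera coordinates); the wrist camera has in their place "mount" (4x4, takes a point from camera to tool coordinates, whose origin is the TCP and whose axes are the flange's). Camera axes: x right, y down, z forward; pixel columns grow to the right and rows downward; lengths in m; the calibration is good to about 2 mm. A picture is of the moment at which its call begins: read the wrist's pose just before it. There is no depth.
- job.close_job(): hands the job in; it is judged then, once.
The state is a dict: "t": time; "q": joint angles; "dq": joint speeds; "joint_torque": joint torques, N m; "tool_pos": TCP position; "orientation": TCP orientation; "force": force on the tool from outside, world axes, zero at the start; "wrist_torque": the same for the moment, N m; "opening": finger opening in m; "gripper_force": force on a finger pad.
Only numpy, scipy, OpenCV 4.12 (cv2) and the standard library are available. Lean on these libraries where they do the work, as an engineer would, in place of code of your own. Each camera call takes 0.05 s, during which the arm holds its last target. There are 200 camera calls.

## Working session

There is one attempt and no reset: what is moved stays moved. The work goes in short steps, Python scripts to look and compute and a shell command to move; the robot and the scene stay as the last step left them, time stands still between calls to the robot, and variables do not carry over. Pictures are saved under pics/ and viewed, at most 10 in all, crops included, and the job is handed in when it is done.

```bash
ls; mkdir -p pics
cat > h.py <<'E'
import numpy as np, cv2
from scipy.spatial.transform import Rotation as R
from plant import robot, read_camera, job
def shot(n):
    s=robot.read_state(); c=read_camera(n)
    if 'extrinsics' in c: E=np.array(c['extrinsics']); T=np.linalg.inv(E)
    else:
        W=np.eye(4); W[:3,:3]=R.from_rotvec(s['orientation']).as_matrix(); W[:3,3]=s['tool_pos']
        T=W@np.array(c['mount'])
    return np.array(c['image']),np.array(c['K']),T
def ray(K,T,u,v):
    d=T[:3,:3]@np.linalg.solve(K,[u,v,1.]); return T[:3,3],d/np.linalg.norm(d)
def onz(K,T,u,v,z):
    o,d=ray(K,T,u,v); return o+d*(z-o[2])/d[2]
def proj(K,T,p):
    q=K@(np.linalg.inv(T)@np.append(p,1))[:3]; return q[:2]/q[2]
E
python3 - <<'E'
from h import *
for n in ['scene','side','wrist']:
    im,K,T=shot(n); cv2.imwrite(f'pics/{n}0.png',im); np.savez(f'{n}0.npz',K=K,T=T); print(n,T.round(3).tolist(),K[0,0])
print(robot.read_state())
E
```

```text
pics
scene [[0.805, 0.413, -0.426, 1.125], [0.593, -0.536, 0.601, -0.718], [0.02, -0.736, -0.676, 0.843], [0.0, 0.0, 0.0, 1.0]] 540.4522388321643
side [[-0.932, -0.269, 0.242, 0.368], [-0.362, 0.703, -0.612, 0.582], [-0.006, -0.658, -0.753, 0.862], [0.0, 0.0, 0.0, 1.0]] 462.22530648600605
wrist [[0.365, 0.891, 0.269, 0.144], [0.931, -0.349, -0.107, 0.589], [-0.002, 0.29, -0.957, 0.382], [0.0, 0.0, 0.0, 1.0]] 363.22732643196787
{'t': 0.15, 'q': array([ 1.11263484e+00,  1.30998128e-01,  1.48905222e+00, -1.13442720e-05,
        1.52301884e+00, -8.54038313e-02]), 'dq': array([-8.12479458e-04, -2.08211093e-03, -5.43830969e-03,  1.96585759e-03,
        1.10126336e-03,  2.27094631e-05]), 'joint_torque': array([ 8.49997286e-04, -5.60475004e+01, -4.92336023e+01,  7.68001238e-02,
        3.05485097e-02, -1.01483504e-04]), 'tool_pos': array([0.21829298, 0.55838924, 0.21780951]), 'orientation': array([-5.82069905e-01, -3.08680616e+00,  2.23869995e-03]), 'force': array([-0.05026183,  0.26722181,  0.23658776]), 'wrist_torque': array([0.01593556, 0.0092887 , 0.00724278]), 'gripper_force': 0.0, 'opening': 0.09298346428876283}
```

View pics/scene0.png

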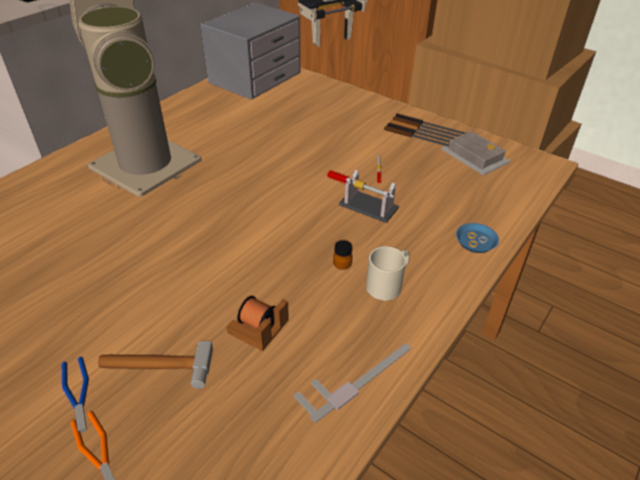

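View pics/side0.png

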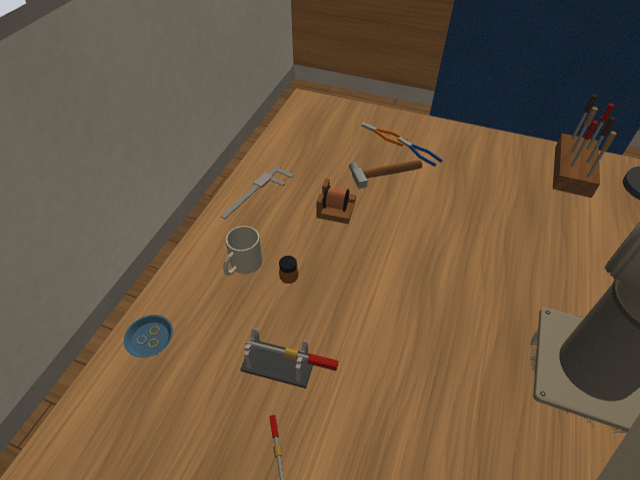

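Scene view: the dispenser spindle has its red handle at (340,178), and in the side view at (323,361). Lookalikes are the small red spindle lying on the bench (scene (379,170), side (275,430)) and the red handles in the block (side (605,115)). By the description I choose the one in the dispenser. The spool is at scene (256,313), side (337,198).

Run:
```python
from h import *
a=cv2.imread('pics/side0.png');b=cv2.imread('pics/scene0.png')
f=lambda im,x,y,w,h:cv2.resize(im[y:y+h,x:x+w],(400,300),interpolation=cv2.INTER_CUBIC)
g=np.vstack([np.hstack([f(a,235,315,112,84),f(a,305,165,64,48)]),np.hstack([f(b,315,145,100,75),f(b,220,285,80,60)])])
cv2.imwrite('pics/crop1.png',g)
ims={}
for n,im in(('side',a),('scene',b)):
    z=np.load(n+'0.npz');hs=cv2.cvtColor(im,cv2.COLOR_BGR2HSV)
    ims[n]=(z['K'],z['T'])
    for nm,lo,hi in(('red',(0,200,90),(4,255,255)),('cop',(5,130,60),(14,255,255)),('yel',(20,120,100),(32,255,255))):
        m=cv2.inRange(hs,lo,hi);k,l,s,c=cv2.connectedComponentsWithStats(m)
        for i in range(1,k):
            if 25<s[i,4]<1500: print(n,nm,s[i],c[i].round(1), onz(*ims[n],*c[i],.058).round(3))
```

```text
side red [308 354  30  13 198] [322.4 360.2] [0.498 0.204 0.058]
side red [270 415   8  22 112] [273.6 425.3] [0.534 0.347 0.058]
side cop [304  82  12   9  28] [310.4  86.4] [ 0.867 -0.681  0.058]
side cop [316  85  11   8  29] [320.9  88.4] [ 0.831 -0.682  0.058]
side cop [402 102  20  10  53] [410.5 106.3] [ 0.538 -0.683  0.058]
side cop [261 115  11  12  41] [266.8 120.1] [ 0.921 -0.461  0.058]
side cop [374 127  35  20 252] [389.1 135.6] [ 0.561 -0.516  0.058]
side cop [ 553  134   47   61 1428] [576.8 163.5] [ 0.06  -0.574  0.058]
side cop [363 160  61  18 370] [391.4 167.8] [ 0.519 -0.381  0.058]
side cop [322 178   8  11  43] [325.4 182.7] [ 0.663 -0.263  0.058]
side cop [320 187  35  35 697] [336.2 204.8] [ 0.61  -0.196  0.058]
side cop [582 187  16  11  55] [589.5 192.1] [ 0.029 -0.467  0.058]
side cop [316 190   8  18  58] [319.8 198.3] [ 0.656 -0.203  0.058]
side cop [194 193  17  25  74] [201.7 204. ] [ 0.922 -0.08   0.058]
side cop [349 193   8   8  43] [352.2 196.6] [ 0.582 -0.238  0.058]
side cop [178 224  12   8  29] [183.1 227.1] [0.923 0.004 0.058]
side cop [279 26
[... 1749 characters left out ...]
 0.201 0.058]
scene cop [181 192   8  12  39] [184.7 197.5] [ 0.263 -0.085  0.058]
scene cop [  0 208  12  13  61] [  4.5 213.4] [-0.012 -0.374  0.058]
scene cop [207 249  11   9  32] [212.1 252.8] [ 0.451 -0.182  0.058]
scene cop [252 263  18  11  72] [261.5 268.3] [ 0.564 -0.153  0.058]
scene cop [  0 329  10   7  26] [  5.3 331.6] [ 0.305 -0.556  0.058]
scene cop [ 66 360  14  22  91] [ 71.8 371.3] [ 0.473 -0.535  0.058]
scene cop [331 368  23  24 149] [341.4 378.6] [ 0.847 -0.27   0.058]
scene cop [ 71 377  11  10  28] [ 77.2 382.3] [ 0.499 -0.543  0.058]
scene cop [ 69 385  12  10  39] [ 75.2 389.6] [ 0.509 -0.553  0.058]
scene yel [354 181  10   7  52] [358.6 183.9] [0.558 0.214 0.058]
```

View pics/crop1.png

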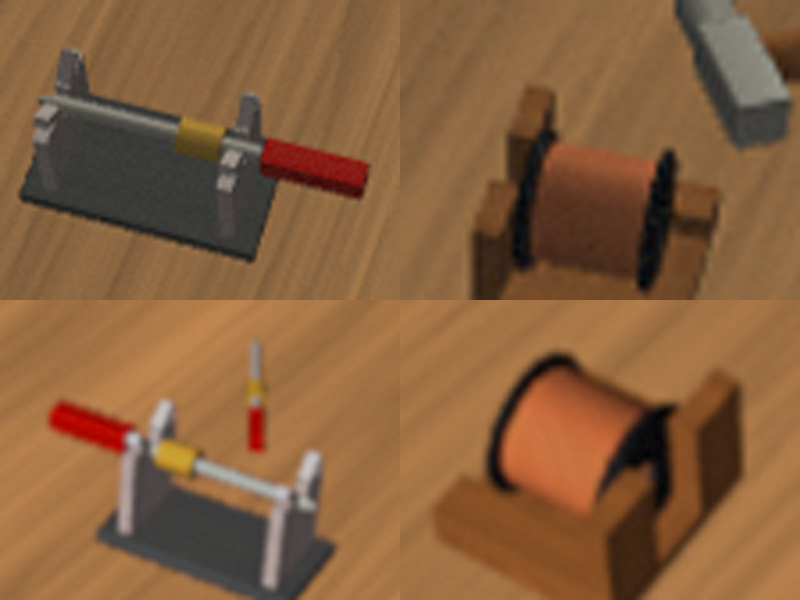

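The crop shows the large spindle in the dispenser, with its handle towards the robot, and the small one lying on the bench behind. The spool mouth (black flange) faces the robot, at side (346,200). I'm moving in for a wrist view.

```bash
python3 -m inch '[28,-35,0,3,100,56,-70,0,6,100,84,-105,0,9,100,112,-140,0,12,100,140,-175,0,15,100,168,-210,0,18,100,196,-245,0,21,100,224,-280,0,24,100,252,-315,0,26,100,282,-351,-18,26,100]' && python3 -m inch '[0,0,0,0,100,0,0,0,0,100,0,0,0,0,100,0,0,0,0,100]'
python3 - <<'E'
from h import *
im,K,T=shot('wrist'); cv2.imwrite('pics/w1.png',im); np.savez('w1.npz',K=K,T=T)
s=robot.read_state(); print(s['q'].round(3),s['t'])
hs=cv2.cvtColor(im,cv2.COLOR_BGR2HSV)
for nm,lo,hi in(('red',(0,200,60),(4,255,255)),('yel',(20,120,80),(32,255,255))):
    m=cv2.inRange(hs,lo,hi);k,l,st,c=cv2.connectedComponentsWithStats(m)
    for i in range(1,k):
        if st[i,4]>150:
            print(nm,st[i],c[i].round(1),onz(K,T,*c[i],.058+(.008 if nm=='red' else 0)).round(4))
            r=cv2.minAreaRect(np.argwhere(l==i)[:,::-1].astype(np.float32)); print(r)
E
```

```text
t: 0.98
tool_pos: [0.4804, 0.233, 0.2108]
orientation: [-0.131, 3.136, 0.002]
force: [0.7, 0.1, 1.0]
opening: 0.0927
gripper_force: 0.0
t: 1.32
tool_pos: [0.4779, 0.2356, 0.209]
orientation: [0.129, -3.139, -0.001]
force: [-0.2, 0.5, -0.5]
opening: 0.0928
gripper_force: 0.0
[ 0.362 -0.047  1.688  0.     1.501 -1.291] 1.3667
red [280 211  20  61 702] [289.5 241.5] [0.4962 0.2069 0.066 ]
((289.31494140625, 240.98341369628906), (60.65289306640625, 17.34441375732422), 86.98721313476562)
red [389 265  36  24 305] [406.8 276.9] [0.5214 0.3156 0.066 ]
((406.8739318847656, 276.79461669921875), (11.336845397949219, 35.07503128051758), 64.79888153076172)
yel [434 252  19  16 159] [443.6 259.1] [0.5042 0.3491 0.058 ]
((443.1027526855469, 259.22601318359375), (10.758874893188477, 16.3865966796875), 65.55604553222656)
yel [283 293  20  25 316] [290.4 305.2] [0.5628 0.2106 0.058 ]
((292.5, 305.0), (24.0, 19.0), 90.0)
```

View pics/w1.png

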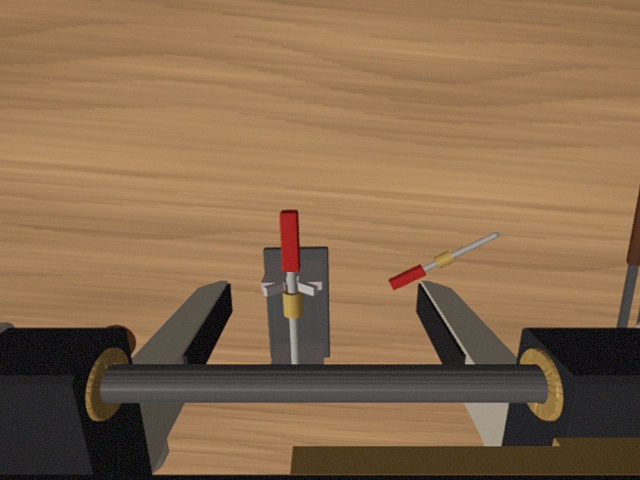

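The wrist view shows the handle at (289,241), the shoulder at (292,305) and the rod running down to (295,360), so image down is world +x. The target lies about 29 mm towards -y from the TCP.

Run:
```python
from h import *
im=cv2.imread('pics/w1.png');z=np.load('w1.npz');K,T=z['K'],z['T']
hs=cv2.cvtColor(im,cv2.COLOR_BGR2HSV);red=cv2.inRange(hs,(0,200,60),(4,255,255));yel=cv2.inRange(hs,(20,120,80),(32,255,255))
P=[]
for v in list(range(214,270,4))+list(range(296,316,3))+list(range(322,362,4)):
    if v<272: u=np.flatnonzero(red[v,270:320])+270; h=.066
    elif v<318: u=np.flatnonzero(yel[v,270:320])+270;h=.06
    else: g=im[v,275:315].astype(int).min(1); u=np.flatnonzero(g>g.max()-50)+275;h=.06
    p=onz(K,T,(u.min()+u.max())/2,v,h);P.append(p); print(v,u.min(),u.max(),p.round(4))
P=np.array(P);c=np.polyfit(P[:,0],P[:,1],1);print(c,np.degrees(np.arctan(c[0])),np.polyval(c,.4985))
print(onz(K,T,289.5,211,.066),onz(K,T,290,271.5,.066))
```

```text
214 280 295 [0.4714 0.2038 0.066 ]
218 280 294 [0.475  0.2036 0.066 ]
222 281 296 [0.4785 0.2051 0.066 ]
226 281 296 [0.4821 0.2052 0.066 ]
230 281 297 [0.4857 0.2059 0.066 ]
234 281 296 [0.4894 0.2056 0.066 ]
238 282 297 [0.493  0.2067 0.066 ]
242 283 296 [0.4967 0.2069 0.066 ]
246 282 298 [0.5004 0.2076 0.066 ]
250 282 298 [0.5041 0.2078 0.066 ]
254 283 296 [0.508  0.2075 0.066 ]
258 283 298 [0.5117 0.2086 0.066 ]
262 283 298 [0.5155 0.2088 0.066 ]
266 283 298 [0.5194 0.209  0.066 ]
296 283 295 [0.5522 0.2089 0.06  ]
299 283 302 [0.5551 0.2124 0.06  ]
302 283 300 [0.5583 0.2116 0.06  ]
305 284 302 [0.5613 0.2132 0.06  ]
308 284 302 [0.5645 0.2134 0.06  ]
311 284 294 [0.568  0.2098 0.06  ]
314 284 301 [0.571  0.2133 0.06  ]
322 289 294 [0.5797 0.2128 0.06  ]
326 290 295 [0.584 0.214 0.06 ]
330 290 295 [0.5884 0.2143 0.06  ]
334 290 295 [0.5928 0.2145 0.06  ]
338 290 295 [0.5972 0.2148 0.06  ]
342 291 296 [0.6017 0.216  0.06  ]
346 291 296 [0.6062 0.2163 0.06  ]
350 291 296 [0.6107 0.2165 0.06  ]
354 291 296 [0.6153 0.2168 0.06  ]
358 291 296 [0.62   0.2171 0.06  ]
[0.08464339 0.16454643] 4.838176591531736 0.20674116200089634
[0.46861931 0.20539384 0.066     ] [0.52476471 0.20888946 0.066     ]
```

```bash
python3 -m inch '[19,-29,-20,0,70,19,-29,-45,0,60,19,-29,-70,0,60,19,-29,-95,0,60,19,-29,-110,0,60,19,-29,-110,0,60,19,-29,-110,0,60,19,-29,-110,0,60]'
python3 - <<'E'
from h import *
s=robot.read_state();print(s['tool_pos'],s['orientation'])
im,K,T=shot('wrist'); cv2.imwrite('pics/w2.png',im)
hs=cv2.cvtColor(im,cv2.COLOR_BGR2HSV);m=cv2.inRange(hs,(0,200,60),(4,255,255));k,l,st,c=cv2.connectedComponentsWithStats(m)
for i in range(1,k):
  if st[i,4]>300:
    print(st[i],c[i])
    for v in range(st[i,1]+5,st[i,1]+st[i,3]-4,20):
        u=np.flatnonzero(l[v]==i); print(v,u.min(),u.max(),onz(K,T,u.mean(),v,.066).round(4))
    for v in (st[i,1],st[i,1]+st[i,3]): print(onz(K,T,c[i][0],v,.066).round(4))
E
```

```text
t: 2.03
tool_pos: [0.498, 0.2067, 0.1005]
orientation: [-0.129, 3.137, 0.001]
force: [1.3, -0.8, 0.5]
opening: 0.0558
gripper_force: 0.0
[0.49801962 0.20673949 0.10052249] [-1.29375224e-01  3.13702240e+00  8.46734363e-04]
[ 309  220   27   91 1509] [322.69317429 266.19019218]
225 310 334 [0.4706 0.2039 0.066 ]
245 310 334 [0.4825 0.2043 0.066 ]
265 311 334 [0.4948 0.2057 0.066 ]
285 312 335 [0.5074 0.2073 0.066 ]
305 312 333 [0.5205 0.2093 0.066 ]
[0.4677 0.2039 0.066 ]
[0.5247 0.2085 0.066 ]
[451 293  52  34 622] [477.13826367 309.33601286]
298 483 498 [0.5077 0.3087 0.066 ]
318 454 478 [0.5222 0.2972 0.066 ]
[0.5051 0.3    0.066 ]
[0.5278 0.3047 0.066 ]
```

```bash
python3 -m inch '[-2,-1,-20,0,50,-2,-1,-40,0,50,-2,-1,-60,0,50,-2,-1,-60,0,50,-2,-1,-60,0,30,-2,-1,-60,0,10,-2,-1,-60,0,0,-2,-1,-60,0,0,-2,-1,-60,0,0,-2,-1,-60,0,0]' 50 && python3 -m inch '[0,0,0,0,0,0,0,0,0,0,0,0,0,0,0]' 50
```

```text
t: 2.92
tool_pos: [0.4962, 0.2049, 0.0399]
orientation: [-0.127, 3.137, 0.001]
force: [0.2, 0.2, 2.2]
opening: 0.0154
gripper_force: 49.7
t: 3.17
tool_pos: [0.4962, 0.2048, 0.0397]
orientation: [-0.127, 3.138, 0.001]
force: [0.5, -0.3, 5.1]
opening: 0.0155
gripper_force: 49.7
```

Gripped. Next I lift it and work out the spool's rough pose from the first pictures.

```bash
python3 -m inch '[0,0,10,0,0,0,0,25,0,0,0,0,45,0,0,0,0,70,0,0,0,0,90,0,0,0,0,110,0,0,0,0,110,0,0,0,0,110,0,0]'
python3 - <<'E'
from h import *
for n,pts in (('side',[(409,186),(345.8,200),(325.8,197)]),('scene',[(248,313),(268,322)])):
    z=np.load(n+'0.npz')
    for p in pts[-2:]: print(n,p,onz(z['K'],z['T'],*p,.038).round(4))
z=np.load('side0.npz');s=np.load('scene0.npz')
E
```

```text
t: 3.83
tool_pos: [0.496, 0.2048, 0.15]
orientation: [-0.127, 3.137, 0.001]
force: [-1.3, -0.2, -1.2]
opening: 0.0157
gripper_force: 49.7
side (345.8, 200) [ 0.5987 -0.2407  0.038 ]
side (325.8, 197) [ 0.6502 -0.2329  0.038 ]
scene (248, 313) [ 0.6102 -0.2468  0.038 ]
scene (268, 322) [ 0.6556 -0.2403  0.038 ]
```

```bash
python3 -m inch '[5,-30,10,0,0,10,-68,20,0,0,15,-106,30,1,0,20,-144,40,1,0,25,-182,50,2,0,30,-220,50,2,0,35,-258,50,3,0,40,-296,50,3,0,47,-334,50,3,0,54,-372,50,3,0]' && python3 -m inch '[0,0,0,0,0,0,0,0,0,0,0,0,0,0,0,0,0,0,0,0]'
python3 - <<'E'
from h import *
im,K,T=shot('wrist'); cv2.imwrite('pics/w3.png',im); np.savez('w3.npz',K=K,T=T)
E
```

```text
t: 4.67
tool_pos: [0.5482, -0.1689, 0.1966]
orientation: [0.209, -3.131, -0.003]
force: [0.8, -0.1, -0.9]
opening: 0.0155
gripper_force: 49.7
t: 5.0
tool_pos: [0.5489, -0.166, 0.1977]
orientation: [0.211, -3.133, -0.002]
force: [-0.4, -0.1, -1.2]
opening: 0.0157
gripper_force: 49.7
```

View pics/w3.png

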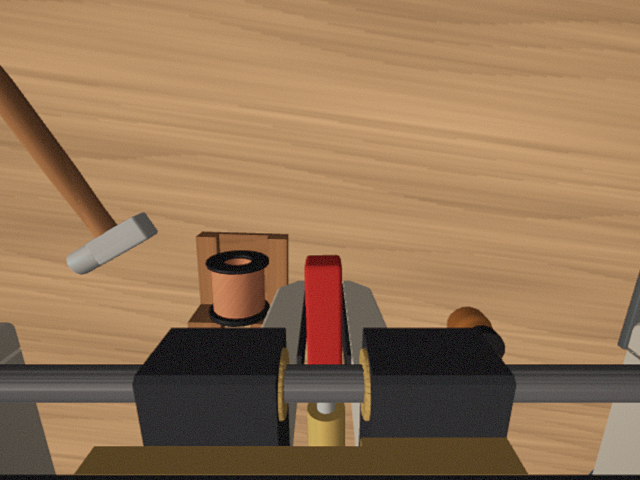

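The spool's mouth flange is at (238,262) with the bore hole at (236,262), the far flange is at (240,312), and the saddle's near edge runs (198,235)–(288,236). I'll extract its axis.

Run:
```python
from h import *
im=cv2.imread('pics/w3.png');z=np.load('w3.npz');K,T=z['K'],z['T']
print(T[:3,3])
g=im.max(2)
blk=(g<45)
P=[]
for v in range(252,324,3):
    b=np.flatnonzero(blk[v,195:285])+195
    hs=cv2.cvtColor(im[v:v+1],cv2.COLOR_BGR2HSV)[0]
    c=im[v,:,2].astype(int)-im[v,:,0]
    print(v,'blk',(b.min(),b.max()) if len(b) else '', im[v,204:216,2].tolist() if 270<v<300 else '', im[v,258:272,2].tolist() if 270<v<300 else '')
k,l,st,c=cv2.connectedComponentsWithStats(blk[235:330,195:285].astype(np.uint8))
for i in range(1,k):
    if st[i,4]>60:
        print(st[i]+[195,235,0,0,0],c[i]+[195,235])
        cn=cv2.findContours((l==i).astype(np.uint8),0,2)[0][0].reshape(-1,2)+[195,235]
        e=cv2.fitEllipse(cn.astype(np.float32)); print(e,onz(K,T,*e[0],.038).round(4))
```

```text
[ 0.47002678 -0.17654252  0.36262928]
252 blk (np.int64(225), np.int64(256))  
255 blk (np.int64(215), np.int64(264))  
258 blk (np.int64(209), np.int64(267))  
261 blk (np.int64(207), np.int64(268))  
264 blk (np.int64(206), np.int64(267))  
267 blk (np.int64(208), np.int64(263))  
270 blk (np.int64(214), np.int64(258))  
273 blk (np.int64(227), np.int64(244)) [156, 156, 158, 160, 157, 161, 158, 183, 200, 201, 205, 198] [103, 98, 96, 96, 91, 84, 134, 159, 162, 155, 152, 152, 152, 160]
276 blk  [154, 155, 155, 156, 157, 160, 160, 171, 194, 199, 201, 199] [102, 98, 97, 93, 88, 88, 111, 150, 156, 154, 150, 152, 156, 156]
279 blk  [153, 151, 152, 159, 160, 162, 158, 162, 189, 202, 202, 202] [97, 99, 99, 96, 89, 85, 109, 143, 155, 154, 152, 151, 154, 155]
282 blk  [152, 155, 155, 158, 162, 159, 155, 159, 193, 205, 200, 202] [103, 98, 102, 93, 93, 89, 112, 147, 153, 150, 150, 150, 153, 156]
285 blk  [153, 152, 155, 157, 155, 159, 162, 160, 190, 202, 201, 202] [108, 102, 95, 99, 90, 87, 112, 142, 151, 152, 149, 154, 156, 156]
288 blk  [154, 153, 153, 154, 159, 159, 155, 158, 183, 196, 200,
[... 539 characters left out ...]
(np.int64(211), np.int64(268))  
309 blk (np.int64(209), np.int64(267))  
312 blk (np.int64(209), np.int64(266))  
315 blk (np.int64(210), np.int64(265))  
318 blk (np.int64(211), np.int64(263))  
321 blk (np.int64(214), np.int64(259))  
[206 251  63  23 949] [237.42044257 261.87460485]
((237.7484130859375, 261.6400146484375), (21.56340980529785, 62.32158660888672), 88.64868927001953) [ 0.6003 -0.2412  0.038 ]
[209 301  60  26 460] [239.49130435 317.6       ]
((238.45619201660156, 307.252197265625), (34.93238067626953, 57.22787094116211), 83.13029479980469) [ 0.6482 -0.2373  0.038 ]
[195 328  90   2 120] [244.15 328.75]
((245.43478393554688, 328.5), (0.0, 1.0), 0.0) [ 0.671  -0.2288  0.038 ]
```

Run:
```python
from h import *
im=cv2.imread('pics/w3.png');z=np.load('w3.npz');K,T=z['K'],z['T']
a=lambda p,q:(p.round(4),q.round(4),np.degrees(np.arctan2(*(q-p)[[1,0]])).round(2))
print('flange',a(onz(K,T,237.5,262,.038),onz(K,T,238.4,309.5,.038)))
print('wind',a(onz(K,T,237.5,272,.045),onz(K,T,238.7,297,.045)))
c=cv2.resize(im[222:342,180:300],(600,600),interpolation=cv2.INTER_CUBIC);cv2.imwrite('pics/c3.png',c)
s=np.load('w3.npz')
print('tool dir',np.degrees(np.arctan2(-T[0,0],T[1,0])))
```

```text
flange (array([ 0.6007, -0.2414,  0.038 ]), array([ 0.6507, -0.2372,  0.038 ]), np.float64(4.76))
wind (array([ 0.6079, -0.2394,  0.045 ]), array([ 0.6335, -0.2365,  0.045 ]), np.float64(6.3))
tool dir 7.663370529629325
```

View pics/c3.png

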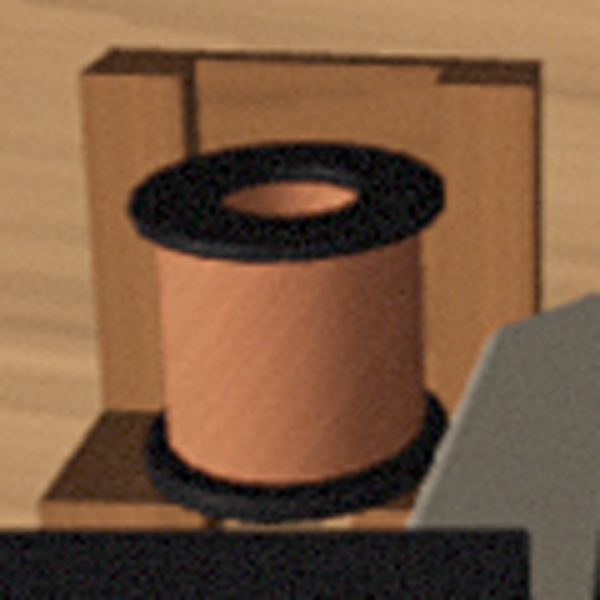

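The crop shows the flange ellipse centred at (237.5,262), the rails' near top edge from (196.4,236.4) to (288,238.4) and the left rail's outer edge down to (201,304.4). The saddle constrains the spool's direction.

Run:
```python
from h import *
z=np.load('w3.npz');K,T=z['K'],z['T']
f=lambda u,v:onz(K,T,u,v,.02)
A,B,C,D=f(196.4,236.4),f(288,238.4),f(201,304.4),f(286.6,282)
an=lambda p,q:np.degrees(np.arctan2(*(q-p)[[1,0]]))
print(A,B,np.linalg.norm(A-B),'near',an(A,B)-90,'left',an(A,C),'right',an(B,D),'mid',(A+B)/2)
for th in (5,6,7):
    d=np.array([np.cos(np.radians(th)),np.sin(np.radians(th))]); m=((A+B)/2)[:2]
    print(th,m+d*(0.6007-m[0])/d[0])
```

```text
[ 0.58649551 -0.28677574  0.02      ] [ 0.57657079 -0.19735217  0.02      ] 0.08997263912080468 near 6.3330783622170514 left 5.591826597799736 right 4.276564940313931 mid [ 0.58153315 -0.24206396  0.02      ]
5 [ 0.6007     -0.24038707]
6 [ 0.6007     -0.24004944]
7 [ 0.6007     -0.23971056]
```

```bash
python3 -m inch '[-30,-20,0,-1.5,0,-63,-45,0,-1.5,0,-95,-70,0,-1.5,0,-126,-93,-20,-1.5,0,-126,-93,-50,-1.5,0,-126,-93,-85,-1.5,0,-126,-93,-115,-1.5,0,-126,-93,-138,-1.5,0,-126,-93,-138,-1.5,0,-126,-93,-138,-1.5,0]' && python3 -m inch '[0,0,0,0,0,0,0,0,0,0]'
python3 - <<'E'
from h import *
o=[]
for n in ('side','scene'):
    im,K,T=shot(n); np.savez(n+'1.npz',K=K,T=T); cv2.imwrite(f'pics/{n}1.png',im)
    for p in [(.43,-.26,.05),(.62,-.24,.05)]: print(n,proj(K,T,p))
    m=proj(K,T,(.545,-.247,.055)); x,y=(m-[70,52]).astype(int); print(x,y)
    o.append(cv2.resize(im[y:y+105,x:x+140],(800,600)[:1]+(600,),interpolation=cv2.INTER_CUBIC))
g=np.hstack([cv2.resize(q,(400,300)) for q in o]); cv2.imwrite('pics/c4.png',np.vstack([cv2.resize(q,(400,300)) for q in o]))
E
```

```text
t: 5.88
tool_pos: [0.4227, -0.2586, 0.0601]
orientation: [0.171, -3.135, -0.003]
force: [0.4, 0.2, -0.4]
opening: 0.0152
gripper_force: 49.7
t: 6.05
tool_pos: [0.4252, -0.261, 0.0634]
orientation: [-0.17, 3.134, -0.004]
force: [0.5, -0.7, -1.9]
opening: 0.0156
gripper_force: 49.7
side [413.44522719 208.41685364]
side [337.99876654 194.69188942]
297 146
scene [177.76378433 272.17435331]
scene [253.70354947 309.11809228]
152 239
```

View pics/c4.png

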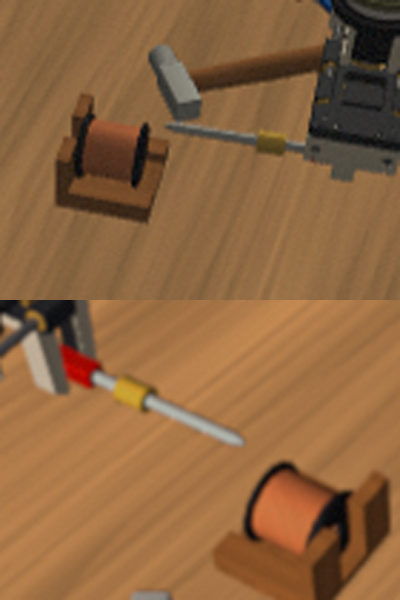

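The side crop shows the tip at pixel (355.1,190.5) and the shoulder front at (387.3,195.4). In the scene crop the tip is at (236.7,288.4) and the shoulder front at (204,275). I'll triangulate against the mouth.

Run:
```python
from h import *
a,b=np.load('side1.npz'),np.load('scene1.npz')
def tri(p,q):
    o1,d1=ray(a['K'],a['T'],*p);o2,d2=ray(b['K'],b['T'],*q)
    t=np.linalg.lstsq(np.c_[d1,-d2],o2-o1,rcond=None)[0];x,y=o1+t[0]*d1,o2+t[1]*d2;return ((x+y)/2).round(4),np.linalg.norm(x-y).round(4)
print('tip',tri((355.1,190.5),(236.7,288.4)),'sh',tri((387.3,195.4),(204,275)))
s=robot.read_state();th=2*np.arctan2(s['orientation'][1],s['orientation'][0])-np.pi;print(s['tool_pos'],np.degrees(th)%360)
d=np.array([np.cos(th),np.sin(th),0]);p=s['tool_pos']+[0,0,.0183];print('pred tip',p+.154*d,'sh',p+.074*d)
for n,z in(('side',a),('scene',b)):
    print(n,proj(z['K'],z['T'],p+.154*d),proj(z['K'],z['T'],p+.074*d),'mouth',proj(z['K'],z['T'],(.6007,-.2408,.038)))
```

```text
tip (array([ 0.577 , -0.2388,  0.0794]), np.float64(0.0017)) sh (array([ 0.4991, -0.2507,  0.078 ]), np.float64(0.0036))
[ 0.42495215 -0.26112204  0.06310222] 6.171945459481711
pred tip [ 0.57805952 -0.24456511  0.08140222] sh [ 0.49852322 -0.25316611  0.08140222]
side [355.11054999 188.42232545] [387.24934341 194.08664246] mouth [345.07643362 199.78002971]
scene [234.50906963 289.5888101 ] [201.77305395 274.04748372] mouth [246.46128626 308.846758  ]
```

Run:
```python
from h import *
b=np.load('scene1.npz');a=np.load('side1.npz')
print('A scene pred',proj(b['K'],b['T'],(.5865,-.2868,.02)),'seen ~ (227,324)')
th=np.radians(6);n=np.array([-np.sin(th),np.cos(th),0])
for z,im,nm in((b,'pics/scene0.png','scene'),(a,'pics/side0.png','side')):
    ring=np.array([proj(z['K'],z['T'],np.array([.6007,-.2408,.038])+.03*(np.cos(t)*n+np.sin(t)*np.array([0,0,1]))) for t in np.linspace(0,6.28,60)])
    print(nm,'pred ring',ring.min(0),ring.max(0))
    I=cv2.imread(im);x0,y0=(ring.min(0)-8).astype(int);x1,y1=(ring.max(0)+10).astype(int)
    m=(I[y0:y1,x0:x1].max(2)<50); k,l,st,c=cv2.connectedComponentsWithStats(m.astype(np.uint8))
    for i in range(1,k):
        if st[i,4]>15: print(' blk',st[i]+[x0,y0,0,0,0])
im,K,T=shot('wrist');cv2.imwrite('pics/w4.png',im)
s=robot.read_state();t=2*np.arctan2(s['orientation'][1],s['orientation'][0])-np.pi;d=np.array([np.cos(t),np.sin(t),0]);p=s['tool_pos']+[0,0,.0183]
hs=cv2.cvtColor(im,cv2.COLOR_BGR2HSV);y=cv2.inRange(hs,(20,120,60),(32,255,255));r=cv2.inRange(hs,(0,200,60),(4,255,255))
for v in range(408,446,6):
    u=np.flatnonzero(y[v,295:360])+295;print(v,u.min(),u.max())
for v in range(265,360,20):
    u=np.flatnonzero(r[v,295:360])+295;print(v,u.min(),u.max())
for x in (-.02,0,.02,.05,.06,.074): print(x,proj(K,T,p+x*d+[0,0,.008]))
```

```text
A scene pred [225.53020765 325.97976896] seen ~ (227,324)
scene pred ring [236.95002006 294.60450111] [255.58812039 323.06513929]
 blk [238 296  17  27  52]
side pred ring [342.43673942 188.1508436 ] [347.65587976 211.33961252]
 blk [343 190   6  21  74]
408 311 343
414 308 343
420 308 342
426 309 339
432 308 343
438 309 344
444 309 343
265 306 340
285 306 341
305 305 340
325 308 339
345 308 341
-0.02 [323.29512206 279.56876134]
0 [323.33633344 322.5879705 ]
0.02 [323.37456658 362.49830106]
0.05 [323.42700202 417.23394582]
0.06 [323.4433025  434.24949436]
0.074 [323.46522163 457.13015746]
```

Run:
```python
from h import *
a,b=np.load('side1.npz'),np.load('scene1.npz')
def tri(p,q):
    p=np.array(p)-[.6,.7];q=np.array(q)-[.6,.6]
    o1,d1=ray(a['K'],a['T'],*p);o2,d2=ray(b['K'],b['T'],*q)
    t=np.linalg.lstsq(np.c_[d1,-d2],o2-o1,rcond=None)[0];x,y=o1+t[0]*d1,o2+t[1]*d2;return ((x+y)/2).round(4),np.linalg.norm(x-y).round(4)
print('tip',tri((355.1,190.5),(236.7,288.4)),'sh',tri((387.3,195.4),(204,275)))
# rod centreline in both live pictures
for n,z in(('side',a),('scene',b)):
    im=cv2.imread(f'pics/{n}1.png').astype(int); 
    hs=cv2.cvtColor(im.astype(np.uint8),cv2.COLOR_BGR2HSV)
    x0,x1=(356,386) if n=='side' else (206,236)
    L=[]
    for u in range(x0,x1,2):
        v0=int(np.interp(u,[355,387],[190,195]) if n=='side' else np.interp(u,[204,237],[275,288.5]))
        w=np.arange(v0-7,v0+8); s=np.clip(90-hs[w,u,1].astype(float),0,None)
        if s.sum()>0: L.append((u,(w*s).sum()/s.sum()))
    L=np.array(L);c=np.polyfit(L[:,0],L[:,1],1);r=L[:,1]-np.polyval(c,L[:,0]);print(n,c,r.std(),np.polyval(c,[355.1,387.3] if n=='side' else [236.7,204]))
```

```text
tip (array([ 0.5777, -0.2393,  0.0816]), np.float64(0.0006)) sh (array([ 0.4999, -0.2513,  0.0801]), np.float64(0.0014))
side [ 0.29844548 80.38541065] 0.8318252987276765 [186.36339971 195.97334408]
scene [  0.4506903  182.01927398] 0.09302875281366825 [288.69766905 273.96009609]
```

```bash
python3 -m inch '[0,1,-12,-1.5,0,0,1,-25,-1.5,0,0,1,-40,-1.5,0,0,1,-40,-1.5,0,0,1,-40,-1.5,0,0,1,-40,-1.5,0,0,1,-40,-1.5,0]'; python3 -c "
from h import *
s=robot.read_state();print(s['tool_pos'],(np.degrees(2*np.arctan2(s['orientation'][1],s['orientation'][0]))-180)%360)
o=[]
for n in ('side','scene'):
    im,K,T=shot(n); cv2.imwrite(f'pics/{n}2.png',im)
    m=proj(K,T,(.58,-.243,.04)); x,y=(m-[40,30]).astype(int); print(x,y,'mouth',proj(K,T,(.6007,-.2408,.038)))
    o.append(cv2.resize(im[y:y+60,x:x+80],(400,300),interpolation=cv2.INTER_CUBIC))
cv2.imwrite('pics/c5.png',np.hstack(o))"
```

```text
t: 6.78
tool_pos: [0.4243, -0.26, 0.0223]
orientation: [-0.127, 3.137, -0.002]
force: [0.3, 0.4, -0.1]
opening: 0.0159
gripper_force: 49.7
[ 0.42434143 -0.26003415  0.02232443] 4.638170920391559
313 170 mouth [345.07643362 199.78002971]
197 273 mouth [246.46128626 308.846758  ]
```

View pics/c5.png

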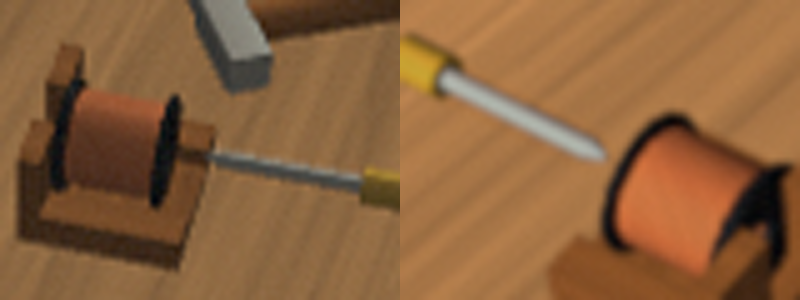

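Both views show the rod's line (side slope through (163,148), scene through (650,179)) about 1 mm above the mouth centre, and in line with the bore. I'll lower it slightly and enter slowly.

```bash
python3 -m inch '[6,0.6,-1.5,0,0,12,1.2,-1.5,0,0,18,1.9,-1.5,0,0,24,2.5,-1.5,0,0,30,3.1,-1.5,0,0,36,3.8,-1.5,0,0,42,4.4,-1.5,0,0,48,5,-1.5,0,0,54,5.7,-1.5,0,0,60,6.3,-1.5,0,0]' && python3 -m inch '[0,0,0,0,0,0,0,0,0,0,0,0,0,0,0]'
```

```text
t: 7.72
tool_pos: [0.4841, -0.2529, 0.0194]
orientation: [0.127, -3.139, -0.0]
force: [-0.1, 0.6, -1.4]
opening: 0.0156
gripper_force: 49.7
t: 7.97
tool_pos: [0.4833, -0.253, 0.0193]
orientation: [0.127, -3.139, -0.0]
force: [0.4, -0.0, -0.0]
opening: 0.0156
gripper_force: 49.7
```

```bash
python3 -m inch '[5,0.5,0,0,0,10,1,0,0,0,15,1.6,0,0,0,20,2.1,0,0,0,25,2.6,0,0,0,30,3.1,0,0,0,35,3.7,0,0,0,35,3.7,0,0,0,35,3.7,0,0,0]'; python3 -c "
from h import *
s=robot.read_state();print(s['tool_pos'],s['wrist_torque'])
o=[]
for n in ('side','scene'):
    im,K,T=shot(n); cv2.imwrite(f'pics/{n}3.png',im)
    m=proj(K,T,(.595,-.241,.04)); x,y=(m-[32,24]).astype(int); print(x,y,'mouth',proj(K,T,(.6007,-.2408,.038)))
    o.append(cv2.resize(im[y:y+48,x:x+64],(400,300),interpolation=cv2.INTER_CUBIC))
cv2.imwrite('pics/c6.png',np.hstack(o))"
```

```text
t: 8.72
tool_pos: [0.5187, -0.2492, 0.0194]
orientation: [0.128, -3.139, -0.0]
force: [0.1, -0.2, -0.6]
opening: 0.0154
gripper_force: 49.7
[ 0.51872845 -0.24923714  0.01935708] [0.04028659 0.03604932 0.03871945]
315 175 mouth [345.07643362 199.78002971]
212 282 mouth [246.46128626 308.846758  ]
```

View pics/c6.png

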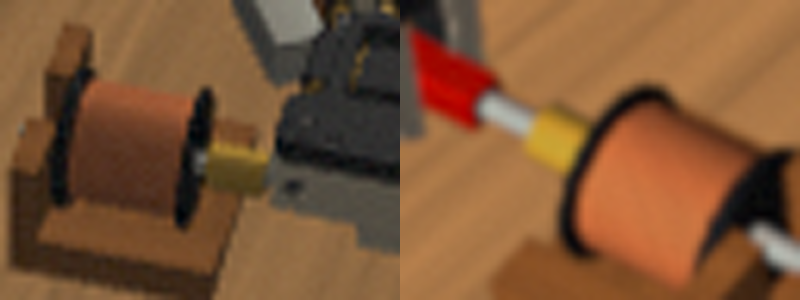

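Tip is out through the far flange and the shoulder is just short of the mouth (side (208,165) vs flange (195,157)), with no force felt. Feeling forward.

```bash
python3 -m inch '[1.5,0.2,0,0,0,3,0.3,0,0,0,4.5,0.5,0,0,0,6,0.6,0,0,0,7.5,0.8,0,0,0,9,0.9,0,0,0,9,0.9,0,0,0,9,0.9,0,0,0]'|grep -E "pos|force" && python3 -m inch '[0.5,0,0,0,0,1,0.1,0,0,0,1.5,0.2,0,0,0,2,0.2,0,0,0,2,0.2,0,0,0,2,0.2,0,0,0]'|grep -E "pos|force"
```

```text
tool_pos: [0.5276, -0.2484, 0.0194]
force: [-0.3, 0.4, -0.5]
gripper_force: 49.7
tool_pos: [0.5295, -0.2483, 0.0195]
force: [-0.2, 0.1, -0.5]
gripper_force: 49.7
```

```bash
python3 -m inch '[0.5,0,0,0,0,1,0.1,0,0,0,1.5,0.2,0,0,0,2,0.2,0,0,0,2,0.2,0,0,0,2,0.2,0,0,0]'|grep -E "pos|force"
```

```text
tool_pos: [0.5315, -0.2481, 0.0194]
force: [0.4, -0.1, -1.2]
gripper_force: 49.7
```

```bash
python3 -m inch '[0.5,0,0,0,0,1,0.1,0,0,0,1.5,0.2,0,0,0,2,0.2,0,0,0,2,0.2,0,0,0,2,0.2,0,0,0]'|grep -E "pos|force"
```

```text
tool_pos: [0.5335, -0.2479, 0.0194]
force: [-0.5, 0.1, -0.8]
gripper_force: 49.7
```

```bash
python3 -m inch '[0.5,0,0,0,0,1,0.1,0,0,0,1.5,0.2,0,0,0,1.5,0.2,0,0,0,1.5,0.2,0,0,0]'|grep -E "pos|force"
```

```text
tool_pos: [0.535, -0.2477, 0.0194]
force: [0.9, -0.4, -0.3]
gripper_force: 49.7
```

```bash
python3 -m inch '[0.5,0,0,0,0,1,0.1,0,0,0,1.5,0.2,0,0,0,1.5,0.2,0,0,0,1.5,0.2,0,0,0]'|grep -E "pos|force"
```

```text
tool_pos: [0.5365, -0.2474, 0.0194]
force: [-0.6, 0.2, -1.3]
gripper_force: 49.7
```

```bash
python3 -m inch '[0.5,0,0,0,0,1,0.1,0,0,0,1,0.1,0,0,0,1,0.1,0,0,0]'|grep -E "pos|force"
```

```text
tool_pos: [0.5375, -0.2474, 0.0194]
force: [-0.6, 0.5, -1.9]
gripper_force: 49.7
```

```bash
python3 -m inch '[0.5,0,0,0,0,1,0.1,0,0,0,1.5,0.2,0,0,0,1.5,0.2,0,0,0,1.5,0.2,0,0,0]'|grep -E "pos|force"
```

```text
tool_pos: [0.539, -0.2472, 0.0195]
force: [0.6, 0.5, -1.1]
gripper_force: 49.7
```

```bash
python3 -m inch '[0.5,0,0,0,0,1,0.1,0,0,0,1,0.1,0,0,0,1,0.1,0,0,0]'|grep -E "pos|force"
```

```text
tool_pos: [0.54, -0.247, 0.0195]
force: [0.1, 0.2, -0.8]
gripper_force: 49.7
```

```bash
python3 -m inch '[0.5,0,0,0,0,1,0.1,0,0,0,1.5,0.2,0,0,0,1.5,0.2,0,0,0,1.5,0.2,0,0,0]'|grep -E "pos|force"
```

```text
tool_pos: [0.5415, -0.2468, 0.0194]
force: [-0.2, -0.1, 0.0]
gripper_force: 49.7
```

```bash
python3 -m inch '[0.5,0,0,0,0,1,0.1,0,0,0,1,0.1,0,0,0,1,0.1,0,0,0]'|grep -E "pos|force"
```

```text
tool_pos: [0.5425, -0.2467, 0.0194]
force: [-0.1, -0.3, -0.3]
gripper_force: 49.7
```

```bash
python3 -m inch '[0.5,0,0,0,0,1,0.1,0,0,0,1.5,0.2,0,0,0,1.5,0.2,0,0,0,1.5,0.2,0,0,0]'|grep -E "pos|force"
```

```text
tool_pos: [0.544, -0.2465, 0.0195]
force: [0.1, -0.2, -1.0]
gripper_force: 49.7
```

```bash
python3 -m inch '[0.5,0,0,0,0,1,0.1,0,0,0,1,0.1,0,0,0,1,0.1,0,0,0]'|grep -E "pos|force"
```

```text
tool_pos: [0.5448, -0.2464, 0.0194]
force: [-1.3, -0.7, -0.7]
gripper_force: 49.7
```

```bash
python3 -m inch '[0.5,0,0,0,0,1,0.1,0,0,0,1,0.1,0,0,0,1,0.1,0,0,0]'|grep -E "pos|force"
```

```text
tool_pos: [0.5457, -0.2464, 0.0193]
force: [-2.9, -0.7, -0.1]
gripper_force: 49.7
```

```bash
python3 -m inch '[0.5,0,0,0,0,0.5,0,0,0,0,0.5,0,0,0,0]'|grep -E "pos|force"
```

```text
tool_pos: [0.5461, -0.2463, 0.0193]
force: [-5.2, -1.4, -0.6]
gripper_force: 49.7
```

```bash
python3 -m inch '[0.4,0,0,0,0,0.8,0.1,0,0,0,0.8,0.1,0,0,0,0.8,0.1,0,0,0,0.8,0.1,0,0,0,0.8,0.1,0,0,0]'|grep -E "pos|force"
```

```text
tool_pos: [0.5466, -0.2463, 0.0192]
force: [-6.6, -1.3, 0.8]
gripper_force: 49.7
```

```bash
python3 -m inch '[0.3,0,0,0,0,0.6,0.1,0,0,0,0.6,0.1,0,0,0,0.6,0.1,0,0,0,0.6,0.1,0,0,0]'|grep -E "pos|force"; python3 -m inch '[0,0,0,0,0,0,0,0,0,0,0,0,0,0,0]'|grep -E "pos|force"
```

```text
tool_pos: [0.5469, -0.2462, 0.0191]
force: [-8.5, -1.0, 1.3]
gripper_force: 49.7
tool_pos: [0.5468, -0.2462, 0.0191]
force: [-7.0, -0.8, 1.1]
gripper_force: 49.7
```

```bash
python3 -m inch '[0.2,0,0,0,0,0.4,0,0,0,0,0.4,0,0,0,0,0.4,0,0,0,0,0.4,0,0,0,0]' 60|grep -E "pos|force"; python3 -m inch '[-0.7,-0.1,0,0,0,-1.4,-0.1,0,0,0,-2,-0.2,0,0,0,-2.5,-0.3,0,0,0,-2.5,-0.3,0,0,0]'|grep -E "pos|force"; python3 -m inch '[0,0,1,0,0,0,0,2,0,0,0,0,3,0,0,0,0,4.5,0,0,0,0,6,0,0,0,0,8,0,0,0,0,10,0,0,0,0,12,0,0,0,0,12,0,0]'|grep -E "pos|force"
```

```text
tool_pos: [0.547, -0.2462, 0.019]
force: [-8.7, -1.3, 2.0]
gripper_force: 59.7
tool_pos: [0.5458, -0.2464, 0.0194]
force: [-3.0, -1.1, -1.2]
gripper_force: 59.7
tool_pos: [0.5457, -0.2465, 0.0318]
force: [-3.9, -0.1, -3.2]
gripper_force: 59.7
```

```bash
python3 -m inch '[-0.7,-0.1,0,0,0,-1.4,-0.1,0,0,0,-2,-0.2,0,0,0,-2,-0.2,0,0,0]'|grep -E "pos|force"; python3 -m inch '[0,0,2,0,0,0,0,5,0,0,0,0,9,0,0,0,0,13,0,0,0,0,17,0,0,0,0,22,0,0,0,0,27,0,0,0,0,32,0,0,0,0,32,0,0]'|grep -E "pos|force"
```

```text
tool_pos: [0.5443, -0.2469, 0.0319]
force: [0.4, 0.3, -2.1]
gripper_force: 59.7
tool_pos: [0.5447, -0.2471, 0.0651]
force: [0.3, -0.9, -1.6]
gripper_force: 59.7
```

```bash
python3 -m inch '[0,0,8,0,0,0,0,18,0,0,0,0,30,0,0,0,0,42,0,0,0,0,54,0,0,0,0,66,0,0,0,0,78,0,0,0,0,90,0,0,0,0,95,0,0,0,0,95,0,0]' ; python3 -m inch '[0,0,0,0,0,0,0,0,0,0,0,0,0,0,0,0,0,0,0,0]'; python3 -c "
from h import *
o=[]
for n in ('side','scene'):
    im,K,T=shot(n); cv2.imwrite(f'pics/{n}4.png',im)
    m=proj(K,T,(.62,-.24,.18)); x,y=(m-[60,45]).astype(int); print(x,y)
    o.append(cv2.resize(im[y:y+90,x:x+120],(400,300),interpolation=cv2.INTER_CUBIC))
cv2.imwrite('pics/c7.png',np.hstack(o))"
```

```text
t: 19.65
tool_pos: [0.5448, -0.2472, 0.1607]
orientation: [-0.127, 3.136, -0.003]
force: [0.6, -0.6, -2.4]
opening: 0.0154
gripper_force: 59.7
t: 19.98
tool_pos: [0.5433, -0.2464, 0.1574]
orientation: [0.127, -3.138, -0.001]
force: [0.0, 0.0, -1.5]
opening: 0.0157
gripper_force: 59.7
280 109
188 215
```

View pics/c7.png

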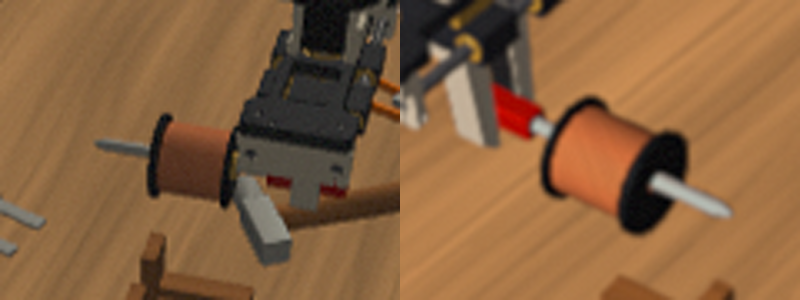

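The spool hangs level on the spindle, clear of the saddle: the tip sticks out through the far flange in both views and the gripper is clear of the spool. Before carrying it back I'll measure the dispenser's line from the earlier wrist views and check for slip in the hand.

Run:
```python
from h import *
im=cv2.imread('pics/w1.png');z=np.load('w1.npz');K,T=z['K'],z['T']
hs=cv2.cvtColor(im,cv2.COLOR_BGR2HSV)
m=((hs[...,1]<60)&(hs[...,2]<120)&(hs[...,2]>30)).astype(np.uint8)
L=[];Rr=[]
for v in list(range(254,276,3))+list(range(300,354,4)):
    u=np.flatnonzero(m[v,250:345])+250; L.append(onz(K,T,u.min(),v,.01)[:2]);Rr.append(onz(K,T,u.max()+1,v,.01)[:2]); print(v,u.min(),u.max(),end='; ')
L,Rr=np.array(L),np.array(Rr)
for P in(L,Rr,(L+Rr)/2):
    c=np.polyfit(P[:,0],P[:,1],1);print('\n',np.degrees(np.arctan(c[0])),np.polyval(c,[.5,.56,.62]),(P[:,1]-np.polyval(c,P[:,0])).std())
v=[ (v,len(np.flatnonzero(m[v,262:330]))) for v in range(240,258)];print(v, onz(K,T,296,247,.01))
w=((hs[...,1]<50)&(hs[...,2]>125)).astype(np.uint8)
for v in range(278,298,2):
    u=np.flatnonzero(w[v,255:330])+255; print(v,u.tolist()[:1],u.tolist()[-1:], onz(K,T,(u.min()+u.max())/2,v,.078).round(4) if len(u) else '')
# handle in hand: before / now
for n in ('pics/w4.png',None):
    I=cv2.imread(n) if n else shot('wrist')[0]
    r=cv2.inRange(cv2.cvtColor(I,cv2.COLOR_BGR2HSV),(0,200,60),(4,255,255))[200:370,290:365];y,x=np.nonzero(r);print(y.min()+200,[(x[y==k].min()+290,x[y==k].max()+290) for k in (70,110,150)])
print(robot.read_state()['tool_pos'])
```

```text
254 264 327; 257 264 327; 260 264 327; 263 264 327; 266 265 327; 269 265 327; 272 265 327; 275 265 327; 300 267 328; 304 267 327; 308 267 328; 312 268 328; 316 268 328; 320 268 328; 324 269 328; 328 269 328; 332 269 328; 336 270 328; 340 270 328; 344 270 328; 348 270 328; 352 271 328; 
 5.749810621856098 [0.17327176 0.17931325 0.18535473] 0.0003160598492179965

 5.575390868959273 [0.24174528 0.24760231 0.25345934] 0.00025129864405635497

 5.662725277422898 [0.20751259 0.21346196 0.21941134] 0.00019845672964586682
[(240, 0), (241, 0), (242, 0), (243, 0), (244, 0), (245, 0), (246, 0), (247, 11), (248, 38), (249, 44), (250, 45), (251, 45), (252, 46), (253, 45), (254, 45), (255, 45), (256, 45), (257, 45)] [0.51955727 0.20994971 0.01      ]
278 [286] [298] [0.5258 0.2118 0.078 ]
280 [286] [297] [0.5278 0.2114 0.078 ]
282 [286] [321] [0.5288 0.2221 0.078 ]
284 [261] [321] [0.5316 0.2112 0.078 ]
286 [261] [321] [0.5335 0.2113 0.078 ]
288 [261] [321] [0.5355 0.2114 0.078 ]
290 [262] [313] [0.5377 0.2084 0.078 ]
292 [264] [313] [0.5395 0.2094 0.078 ]
294 [264] [313] [0.5415 0.2095 0.078 ]
296 [266] [266] [0.5451 0.1896 0.078 ]
256 [(np.int64(306), np.int64(339)), (np.int64(307), np.int64(340)), (np.int64(308), np.int64(339))]
256 [(np.int64(306), np.int64(339)), (np.int64(307), np.int64(341)), (np.int64(307), np.int64(341))]
[ 0.54357186 -0.24652856  0.15794231]
```

No slip in the hand (handle end still at row 256). The dispenser line is about 5.6°, which matches the spindle in the hand. Carrying it back high and smoothly.

```bash
python3 -m inch '[0,4,0,0,0,-1,12,0,0,0,-2,24,0,0,0,-4,40,0,0,0,-6,58,0,0,0,-8,78,0,0,0,-10,98,0,0,0,-12,118,0,0,0,-15,138,0,0,0,-17,158,0,0,0]'|grep -E "pos|force"; python3 -m inch '[-2,20,0,0,0,-4,40,0,0,0,-6,60,0,0,0,-8,80,0,0,0,-10,100,0,0,0,-12,120,0,0,0,-14,140,0,0,0,-16,160,0,0,0,-18,180,0,0,0,-20,200,0,0,0]'|grep -E "pos|force"; python3 -m inch '[-2,20,0,0,0,-4,40,0,0,0,-6,58,0,0,0,-8,74,0,0,0,-9,85,0,0,0,-10,91,0,0,0,-10,94,0,0,0,-10,94,0,0,0,-10,94,0,0,0,-10,94,0,0,0]'; python3 -m inch '[0,0,0,0,0,0,0,0,0,0,0,0,0,0,0]'
```

```text
tool_pos: [0.5261, -0.0861, 0.1585]
force: [0.5, -0.1, -2.6]
gripper_force: 59.7
tool_pos: [0.5056, 0.1137, 0.1586]
force: [-0.4, -0.1, -2.4]
gripper_force: 59.7
t: 22.63
tool_pos: [0.4969, 0.2047, 0.1584]
orientation: [0.126, -3.139, 0.0]
force: [0.3, 0.2, -2.8]
opening: 0.0153
gripper_force: 59.7
t: 22.88
tool_pos: [0.4969, 0.2049, 0.1585]
orientation: [-0.126, 3.139, -0.0]
force: [-0.2, -0.3, -1.4]
opening: 0.0154
gripper_force: 59.7
```

```bash
python3 -m inch '[-0.5,0.5,-6,0,0,-0.5,0.5,-15,0,0,-0.5,0.5,-26,0,0,-0.5,0.5,-38,0,0,-0.5,0.5,-50,0,0,-0.5,0.5,-62,0,0,-0.5,0.5,-72,0,0,-0.5,0.5,-80,0,0,-0.5,0.5,-85,0,0,-0.5,0.5,-85,0,0]'|grep -E "pos|force"; python3 -m inch '[0,0,-2,0,0,0,0,-4,0,0,0,0,-6,0,0,0,0,-8,0,0,0,0,-10,0,0,0,0,-12,0,0,0,0,-14,0,0,0,0,-14,0,0]'|grep -E "pos|force"
```

```text
tool_pos: [0.4954, 0.2056, 0.0719]
force: [0.2, 0.3, -2.4]
gripper_force: 59.7
tool_pos: [0.4959, 0.2057, 0.0589]
force: [0.0, -0.0, -2.7]
gripper_force: 59.7
```

```bash
python3 -m inch '[0,0,-1,0,0,0,0,-2,0,0,0,0,-3,0,0,0,0,-4,0,0,0,0,-5,0,0,0,0,-6,0,0,0,0,-6,0,0]'|grep -E "pos|force"; python3 -c "
from h import *
s=robot.read_state();print(s['wrist_torque'])
o=[]
for n in ('side','scene'):
    im,K,T=shot(n); cv2.imwrite(f'pics/{n}5.png',im)"
```

```text
tool_pos: [0.4961, 0.2058, 0.0532]
force: [-0.2, -0.2, -2.2]
gripper_force: 59.7
[0.00110464 0.13659297 0.02769561]
```

```bash
python3 -m inch '[0,0,-1,0,0,0,0,-2,0,0,0,0,-3,0,0,0,0,-4,0,0,0,0,-5,0,0,0,0,-6,0,0,0,0,-6,0,0]'|grep -E "pos|force"; python3 -m inch '[0,0,-1,0,0,0,0,-2,0,0,0,0,-3,0,0,0,0,-4,0,0,0,0,-4,0,0,0,0,-4,0,0]'|grep -E "pos|force"
```

```text
tool_pos: [0.4961, 0.2058, 0.0471]
force: [-0.7, -0.6, -2.3]
gripper_force: 59.7
tool_pos: [0.4962, 0.2058, 0.0433]
force: [-0.8, 0.6, -2.1]
gripper_force: 59.7
```

```bash
python3 -m inch '[0,0,-0.7,0,0,0,0,-1.4,0,0,0,0,-2,0,0,0,0,-2.5,0,0,0,0,-2.5,0,0,0,0,-2.5,0,0]'|grep -E "pos|force";  python3 -m inch '[0,0,-0.5,0,0,0,0,-1,0,0,0,0,-1,0,0,0,0,-1,0,0]'|grep -E "pos|force"
```

```text
tool_pos: [0.4963, 0.2059, 0.041]
force: [0.6, -0.2, -1.7]
gripper_force: 59.7
tool_pos: [0.4964, 0.2059, 0.0402]
force: [-2.3, -0.9, 1.0]
gripper_force: 59.7
```

```bash
python3 -m inch '[0,0,-0.3,0,0,0,0,-0.6,0,0,0,0,-0.6,0,0]'|grep -E "pos|force";  python3 -m inch '[0,0,0,0,18,0,0,0,0,22,0,0,0,0,30,0,0,0,0,40,0,0,0,0,50,0,0,0,0,50,0,0,0,0,50]' 10
```

```text
tool_pos: [0.4965, 0.2059, 0.0398]
force: [-2.9, -0.0, 4.6]
gripper_force: 59.7
t: 27.82
tool_pos: [0.4963, 0.2058, 0.0393]
orientation: [0.127, -3.139, 0.0]
force: [-0.3, 0.0, -0.4]
opening: 0.0455
gripper_force: 0.0
```

```bash
python3 -m inch '[0,0,8,0,50,0,0,20,0,50,0,0,40,0,50,0,0,65,0,50,0,0,90,0,60,0,0,115,0,70,-20,0,140,0,70,-40,0,150,0,70,-40,0,150,0,70,-40,0,150,0,70]'
python3 - <<'E'
from h import *
for n in ('side','scene','wrist'):
    im,K,T=shot(n); cv2.imwrite(f'pics/{n}6.png',im)
    for I,l in(((cv2.imread(f'pics/{n}0.png'),'old'),(im,'new')) if n!='wrist' else ((im,'new'),)):
        hs=cv2.cvtColor(I,cv2.COLOR_BGR2HSV);m=cv2.inRange(hs,(0,200,60),(4,255,255));k,_,st,c=cv2.connectedComponentsWithStats(m)
        for i in range(1,k):
            if st[i,4]>90: print(n,l,st[i],c[i].round(1),onz(K,T,*c[i],.066).round(4))
im,K,T=shot('wrist');hs=cv2.cvtColor(im,cv2.COLOR_BGR2HSV);m=cv2.inRange(hs,(3,110,60),(16,255,255))
for p in [(.5,.2075,.058),(.56,.2135,.06),(.578,.2155,.08),(.627,.22,.058)]: print(p,proj(K,T,p))
cp=(im.max(2)<45)
print(robot.read_state()['tool_pos'])
E
```

```text
t: 28.65
tool_pos: [0.4569, 0.2063, 0.1918]
orientation: [-0.128, 3.135, 0.002]
force: [-0.1, -0.9, -0.5]
opening: 0.0651
gripper_force: 0.0
side old [308 354  30  16 243] [322. 361.] [0.4967 0.2094 0.066 ]
side old [270 415   8  22 112] [273.6 425.3] [0.5323 0.3488 0.066 ]
side new [308 354  30  16 247] [322.  360.8] [0.497  0.2091 0.066 ]
side new [270 415   8  23 117] [273.5 425.5] [0.5322 0.3492 0.066 ]
scene old [328 171  19  12 119] [336.8 176.2] [0.5027 0.1982 0.066 ]
scene new [328 171  19  12 122] [336.9 176.3] [0.503 0.198 0.066]
wrist new [311 242  19  63 720] [320.3 273.7] [0.4955 0.2062 0.066 ]
wrist new [433 292  22  18 167] [444.  300.6] [0.5121 0.316  0.066 ]
(0.5, 0.2075, 0.058) [321.6640557  275.72639268]
(0.56, 0.2135, 0.06) [323.0392427  337.32436478]
(0.578, 0.2155, 0.08) [323.62017699 367.80642635]
(0.627, 0.22, 0.058) [324.22288617 396.58274948]
[0.45626937 0.20558802 0.18863677]
```

The handle is back within 0.2 px of its first place in both fixed views. A last check of the far end and of stillness, by image difference.

```bash
python3 -m inch '[0,0,0,0,70,0,0,0,0,70,0,0,0,0,70,0,0,0,0,70,0,0,0,0,70,0,0,0,0,70]'|head -1
python3 - <<'E'
from h import *
th=np.radians(5.66);d=np.array([np.cos(th),np.sin(th),0])
sh=np.array([.4967,.2072,.058])+.074*d
for n in('side','scene'):
    im,K,T=shot(n);p6=cv2.imread(f'pics/{n}6.png').astype(int);p0=cv2.imread(f'pics/{n}0.png').astype(int)
    x,y=proj(K,T,sh+.009*d).astype(int);w=(slice(y-25,y+25),slice(x-30,x+30))
    tp=proj(K,T,sh+.07*d).astype(int);a=(slice(tp[1]-6,tp[1]+7),slice(tp[0]-7,tp[0]+8))
    print(n,'motion',abs(im.astype(int)-p6)[w].mean().round(2),'tip diff vs start',abs(im-p0)[a].mean().round(2),'noise',abs(im-p0)[400:,100:200].mean().round(2))
    hs=cv2.cvtColor(im,cv2.COLOR_BGR2HSV)[w];m=cv2.inRange(hs,(5,100,50),(15,200,255)) 
    b=im[w].max(2)<45; k,_,st,c=cv2.connectedComponentsWithStats(b.astype(np.uint8))
    print([(st[i,4],(c[i]+[x-30,y-25]).round(1).tolist()) for i in range(1,k) if st[i,4]>15],'pred flanges',proj(K,T,sh-.019*d-[0,0,.0025]).round(1),proj(K,T,sh+.037*d-[0,0,.0025]).round(1))
E
```

```text
t: 29.35
side motion 1.88 tip diff vs start 11.92 noise 10.04
[(np.int32(106), [266.9, 348.8]), (np.int32(124), [293.8, 355.8]), (np.int32(16), [256.1, 373.8])] pred flanges [294.3 355.4] [266.4 348.2]
scene motion 0.92 tip diff vs start 3.18 noise 1.02
[(np.int32(120), [374.3, 192.1])] pred flanges [356.1 184.1] [376.4 191.3]
```

```bash
python3 -c "
from plant import job
print(job.close_job())"
```

```text
the job is handed in; nothing more can be done
None
```

The job is handed in, and no verdict came back. I pressed the spindle home at about 8–9 N and lifted the spool out on it. I then laid both back in the two dispenser slots, same way round, and let go; the handle is within 0.2 px of its starting place.

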